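# Prop a cockpit tub level on a crosswise strip tower

### The job

The model's cockpit tub must lie dead level while its glue sets. On the pencilled square of the building board stack a prop of wooden strips, two to a layer, the bottom pair running along the board and every pair crosswise on the one below, with just so many layers (two or three) that one of the three packing plates, laid flat over the middle, brings it level with the top of the nose block at the board's other end; pick that plate by its thickness. Then lay the tub upright along the board's centre line, nose end on the block and tail on the plate, and let go; don't knock the paint jars about.

Things in the scene. Friction and masses are not known exactly. Their poses are not given: they have to be found in the camera images.
- board: Building board, birch plywood, 240 x 110 x 6 mm, fixed on the 3 mm green cutting mat. Origin: centre of its underside; x along its length (from the nose-block end to the prop end), y across, z up. A pencilled centre line runs along it and a pencilled 90 mm square marks where the prop goes.
- prop_spot (a point): Centre of the pencilled square, on the board's upper face, 60 mm from the board's centre towards its +x end; axes as the board's. The two strips of a layer belong parallel and about 56 mm apart, centre to centre, so that the prop just fills the 90 mm square.
- layer_2 (a point): Point 15 mm above prop_spot: middle of the underside of the second layer, whose two strips lie across the board (along its y), one 28 mm to either side in x.
- layer_3 (a point): Point 30 mm above prop_spot: middle of the underside of the third layer (needed only with the two taller blocks), whose strips lie along the board's x as in the first, one 28 mm to either side in y.
- block_36: Nose block: ground steel set-up block, loose but heavy (0.59 kg), 30 mm (along the board) x 70 mm x 36 mm high, standing flat on the board on its centre line, 95 mm from the board's centre towards -x (155 mm from the middle of the square). Origin: centre of its underside. Of the four blocks (36, 42, 57, 63 mm high) just one is there; the others are absent.
- block_42: Nose block: ground steel set-up block, loose but heavy (0.69 kg), 30 mm (along the board) x 70 mm x 42 mm high, standing flat on the board on its centre line, 95 mm from the board's centre towards -x (155 mm from the middle of the square). Origin: centre of its underside. Of the four blocks (36, 42, 57, 63 mm high) just one is there; the others are absent.
- block_57: Nose block: ground steel set-up block, loose but heavy (0.93 kg), 30 mm (along the board) x 70 mm x 57 mm high, standing flat on the board on its centre line, 95 mm from the board's centre towards -x (155 mm from the middle of the square). Origin: centre of its underside. Of the four blocks (36, 42, 57, 63 mm high) just one is there; the others are absent.
- block_63: Nose block: ground steel set-up block, loose but heavy (1.03 kg), 30 mm (along the board) x 70 mm x 63 mm high, standing flat on the board on its centre line, 95 mm from the board's centre towards -x (155 mm from the middle of the square). Origin: centre of its underside. Of the four blocks (36, 42, 57, 63 mm high) just one is there; the others are absent.
- strip_1: Dark wooden strip, 90 mm long (its x) x 20 mm wide (y) x 15 mm thick (z), 22 g, loose, lying flat. Origin: centre of its underside. All strips are alike; 6 to 8 are there, more than some props need. They start on a white sheet of card (5 mm above the table with the mat), side by side with 28 mm between.
- strip_2: Dark wooden strip, 90 mm long (its x) x 20 mm wide (y) x 15 mm thick (z), 22 g, loose, lying flat. Origin: centre of its underside. All strips are alike; 6 to 8 are there, more than some props need. They start on a white sheet of card (5 mm above the table with the mat), side by side with 28 mm between.
- strip_3: Dark wooden strip, 90 mm long (its x) x 20 mm wide (y) x 15 mm thick (z), 22 g, loose, lying flat. Origin: centre of its underside. All strips are alike; 6 to 8 are there, more than some props need. They start on a white sheet of card (5 mm above the table with the mat), side by side with 28 mm between.
- strip_4: Dark wooden strip, 90 mm long (its x) x 20 mm wide (y) x 15 mm thick (z), 22 g, loose, lying flat. Origin: centre of its underside. All strips are alike; 6 to 8 are there, more than some props need. They start on a white sheet of card (5 mm above the table with the mat), side by side with 28 mm between.
- strip_5: Dark wooden strip, 90 mm long (its x) x 20 mm wide (y) x 15 mm thick (z), 22 g, loose, lying flat. Origin: centre of its underside. All strips are alike; 6 to 8 are there, more than some props need. They start on a white sheet of card (5 mm above the table with the mat), side by side with 28 mm between.
- strip_6: Dark wooden strip, 90 mm long (its x) x 20 mm wide (y) x 15 mm thick (z), 22 g, loose, lying flat. Origin: centre of its underside. All strips are alike; 6 to 8 are there, more than some props need. They start on a white sheet of card (5 mm above the table with the mat), side by side with 28 mm between.
- strip_7: Dark wooden strip, 90 mm long (its x) x 20 mm wide (y) x 15 mm thick (z), 22 g, loose, lying flat. Origin: centre of its underside. All strips are alike; 6 to 8 are there, more than some props need. They start on a white sheet of card (5 mm above the table with the mat), side by side with 28 mm between.
- strip_8: Dark wooden strip, 90 mm long (its x) x 20 mm wide (y) x 15 mm thick (z), 22 g, loose, lying flat. Origin: centre of its underside. All strips are alike; 6 to 8 are there, more than some props need. They start on a white sheet of card (5 mm above the table with the mat), side by side with 28 mm between.
- packer_6: Packing plate, white plastic, 84 mm long (its x) x 34 mm wide (y) x 6 mm thick, loose, flat. Origin: centre of its underside. The three plates (6, 12 and 18 mm) differ in thickness alone and start in any order, side by side on a brown sheet of card.
- packer_12: Packing plate, white plastic, 84 mm long (its x) x 34 mm wide (y) x 12 mm thick, loose, flat. Origin: centre of its underside. The three plates (6, 12 and 18 mm) differ in thickness alone and start in any order, side by side on a brown sheet of card.
- packer_18: Packing plate, white plastic, 84 mm long (its x) x 34 mm wide (y) x 18 mm thick, loose, flat. Origin: centre of its underside. The three plates (6, 12 and 18 mm) differ in thickness alone and start in any order, side by side on a brown sheet of card.
- tub: Grey two-seat cockpit tub, 180 mm long (its x, nose to +x) x 54 mm wide (y), 120 g, loose, upright, flat underside. Smooth side walls 30 mm high from x = -90 to +46 mm, good to grip across; seats to 60 mm high between them; bare flat nose shelf. Origin: centre of its underside; it balances 8 mm behind that. Laid right, its origin is 20 mm from the board's centre towards the block.
- jar_green: Paint jar, 42 mm wide, 52 mm high, dark green, white cap, loose; bystander. Origin: centre of its underside.
- jar_grey: Paint jar, 42 mm wide, 52 mm high, grey, white cap, loose; bystander. Origin: centre of its underside.

How it is judged (in metres and radians):
On the way, in this order (a step that is already met when the one before it is completed fails the run):
1. two strips lie side by side along the board on the pencilled square and two more crosswise on them (((y of strip_1 in the frame of prop_spot below -0.02 m and distance between strip_1 and prop_spot below 0.036 m and angle between the x axis of strip_1 and the x axis of board, either way round below 0.2 rad) or (y of strip_2 in the frame of prop_spot below -0.02 m and distance between strip_2 and prop_spot below 0.036 m and angle between the x axis of strip_2 and the x axis of board, either way round below 0.2 rad) or (y of strip_3 in the frame of prop_spot below -0.02 m and distance between strip_3 and prop_spot below 0.036 m and angle between the x axis of strip_3 and the x axis of board, either way round below 0.2 rad) or (y of strip_4 in the frame of prop_spot below -0.02 m and distance between strip_4 and prop_spot below 0.036 m and angle between the x axis of strip_4 and the x axis of board, either way round below 0.2 rad) or (y of strip_5 in the frame of prop_spot below -0.02 m and distance between strip_5 and prop_spot below 0.036 m and angle between the x axis of strip_5 and the x axis of board, either way round below 0.2 rad) or (y of strip_6 in the frame of prop_spot below -0.02 m and distance between strip_6 and prop_spot below 0.036 m and angle between the x axis of strip_6 and the x axis of board, either way round below 0.2 rad) or (y of strip_7 in the frame of prop_spot below -0.02 m and distance between strip_7 and prop_spot below 0.036 m and angle between the x axis of strip_7 and the x axis of board, either way round below 0.2 rad) or (y of strip_8 in the frame of prop_spot below -0.02 m and distance between strip_8 and prop_spot below 0.036 m and angle between the x axis of strip_8 and the x axis of board, either way round below 0.2 rad)) and ((y of strip_1 in the frame of prop_spot above 0.02 m and distance between strip_1 and prop_spot below 0.036 m and angle between the x axis of strip_1 and the x axis of board, either way round below 0.2 rad) or (y of strip_2 in the frame of prop_spot above 0.02 m and distance between strip_2 and prop_spot below 0.036 m and angle between the x axis of strip_2 and the x axis of board, either way round below 0.2 rad) or (y of strip_3 in the frame of prop_spot above 0.02 m and distance between strip_3 and prop_spot below 0.036 m and angle between the x axis of strip_3 and the x axis of board, either way round below 0.2 rad) or (y of strip_4 in the frame of prop_spot above 0.02 m and distance between strip_4 and prop_spot below 0.036 m and angle between the x axis of strip_4 and the x axis of board, either way round below 0.2 rad) or (y of strip_5 in the frame of prop_spot above 0.02 m and distance between strip_5 and prop_spot below 0.036 m and angle between the x axis of strip_5 and the x axis of board, either way round below 0.2 rad) or (y of strip_6 in the frame of prop_spot above 0.02 m and distance between strip_6 and prop_spot below 0.036 m and angle between the x axis of strip_6 and the x axis of board, either way round below 0.2 rad) or (y of strip_7 in the frame of prop_spot above 0.02 m and distance between strip_7 and prop_spot below 0.036 m and angle between the x axis of strip_7 and the x axis of board, either way round below 0.2 rad) or (y of strip_8 in the frame of prop_spot above 0.02 m and distance between strip_8 and prop_spot below 0.036 m and angle between the x axis of strip_8 and the x axis of board, either way round below 0.2 rad)) and ((x of strip_1 in the frame of layer_2 below -0.02 m and distance between strip_1 and layer_2 below 0.036 m and angle between the x axis of strip_1 and the y axis of board, either way round below 0.2 rad) or (x of strip_2 in the frame of layer_2 below -0.02 m and distance between strip_2 and layer_2 below 0.036 m and angle between the x axis of strip_2 and the y axis of board, either way round below 0.2 rad) or (x of strip_3 in the frame of layer_2 below -0.02 m and distance between strip_3 and layer_2 below 0.036 m and angle between the x axis of strip_3 and the y axis of board, either way round below 0.2 rad) or (x of strip_4 in the frame of layer_2 below -0.02 m and distance between strip_4 and layer_2 below 0.036 m and angle between the x axis of strip_4 and the y axis of board, either way round below 0.2 rad) or (x of strip_5 in the frame of layer_2 below -0.02 m and distance between strip_5 and layer_2 below 0.036 m and angle between the x axis of strip_5 and the y axis of board, either way round below 0.2 rad) or (x of strip_6 in the frame of layer_2 below -0.02 m and distance between strip_6 and layer_2 below 0.036 m and angle between the x axis of strip_6 and the y axis of board, either way round below 0.2 rad) or (x of strip_7 in the frame of layer_2 below -0.02 m and distance between strip_7 and layer_2 below 0.036 m and angle between the x axis of strip_7 and the y axis of board, either way round below 0.2 rad) or (x of strip_8 in the frame of layer_2 below -0.02 m and distance between strip_8 and layer_2 below 0.036 m and angle between the x axis of strip_8 and the y axis of board, either way round below 0.2 rad)) and ((x of strip_1 in the frame of layer_2 above 0.02 m and distance between strip_1 and layer_2 below 0.036 m and angle between the x axis of strip_1 and the y axis of board, either way round below 0.2 rad) or (x of strip_2 in the frame of layer_2 above 0.02 m and distance between strip_2 and layer_2 below 0.036 m and angle between the x axis of strip_2 and the y axis of board, either way round below 0.2 rad) or (x of strip_3 in the frame of layer_2 above 0.02 m and distance between strip_3 and layer_2 below 0.036 m and angle between the x axis of strip_3 and the y axis of board, either way round below 0.2 rad) or (x of strip_4 in the frame of layer_2 above 0.02 m and distance between strip_4 and layer_2 below 0.036 m and angle between the x axis of strip_4 and the y axis of board, either way round below 0.2 rad) or (x of strip_5 in the frame of layer_2 above 0.02 m and distance between strip_5 and layer_2 below 0.036 m and angle between the x axis of strip_5 and the y axis of board, either way round below 0.2 rad) or (x of strip_6 in the frame of layer_2 above 0.02 m and distance between strip_6 and layer_2 below 0.036 m and angle between the x axis of strip_6 and the y axis of board, either way round below 0.2 rad) or (x of strip_7 in the frame of layer_2 above 0.02 m and distance between strip_7 and layer_2 below 0.036 m and angle between the x axis of strip_7 and the y axis of board, either way round below 0.2 rad) or (x of strip_8 in the frame of layer_2 above 0.02 m and distance between strip_8 and layer_2 below 0.036 m and angle between the x axis of strip_8 and the y axis of board, either way round below 0.2 rad))), for 0.2 s.
2. a packing plate lies on the prop, over its middle (((horizontal distance between packer_6 and prop_spot below 0.016 m and z of packer_6 in the frame of prop_spot between 0.027 and 0.05 m and angle between packer_6's own z axis and vertical below 0.06 rad) or (horizontal distance between packer_12 and prop_spot below 0.016 m and z of packer_12 in the frame of prop_spot between 0.027 and 0.05 m and angle between packer_12's own z axis and vertical below 0.06 rad) or (horizontal distance between packer_18 and prop_spot below 0.016 m and z of packer_18 in the frame of prop_spot between 0.027 and 0.05 m and angle between packer_18's own z axis and vertical below 0.06 rad))), for 0.2 s.
At the end, for the whole second after the job is handed in: Crossed pairs of strips on the square (each 20 to 36 mm off the middle, 0.2 rad; third pair for a 57 or 63 block), plate flat within 16 mm of the middle, tub at rest on plate and block, 0.02 rad of level, 15 mm and 0.15 rad of its place on the board, nose to the block (all of step 1 and (height (world z) of tub below 0.06 m or (y of strip_1 in the frame of layer_3 below -0.02 m and distance between strip_1 and layer_3 below 0.036 m and angle between the x axis of strip_1 and the x axis of board, either way round below 0.2 rad) or (y of strip_2 in the frame of layer_3 below -0.02 m and distance between strip_2 and layer_3 below 0.036 m and angle between the x axis of strip_2 and the x axis of board, either way round below 0.2 rad) or (y of strip_3 in the frame of layer_3 below -0.02 m and distance between strip_3 and layer_3 below 0.036 m and angle between the x axis of strip_3 and the x axis of board, either way round below 0.2 rad) or (y of strip_4 in the frame of layer_3 below -0.02 m and distance between strip_4 and layer_3 below 0.036 m and angle between the x axis of strip_4 and the x axis of board, either way round below 0.2 rad) or (y of strip_5 in the frame of layer_3 below -0.02 m and distance between strip_5 and layer_3 below 0.036 m and angle between the x axis of strip_5 and the x axis of board, either way round below 0.2 rad) or (y of strip_6 in the frame of layer_3 below -0.02 m and distance between strip_6 and layer_3 below 0.036 m and angle between the x axis of strip_6 and the x axis of board, either way round below 0.2 rad) or (y of strip_7 in the frame of layer_3 below -0.02 m and distance between strip_7 and layer_3 below 0.036 m and angle between the x axis of strip_7 and the x axis of board, either way round below 0.2 rad) or (y of strip_8 in the frame of layer_3 below -0.02 m and distance between strip_8 and layer_3 below 0.036 m and angle between the x axis of strip_8 and the x axis of board, either way round below 0.2 rad)) and (height (world z) of tub below 0.06 m or (y of strip_1 in the frame of layer_3 above 0.02 m and distance between strip_1 and layer_3 below 0.036 m and angle between the x axis of strip_1 and the x axis of board, either way round below 0.2 rad) or (y of strip_2 in the frame of layer_3 above 0.02 m and distance between strip_2 and layer_3 below 0.036 m and angle between the x axis of strip_2 and the x axis of board, either way round below 0.2 rad) or (y of strip_3 in the frame of layer_3 above 0.02 m and distance between strip_3 and layer_3 below 0.036 m and angle between the x axis of strip_3 and the x axis of board, either way round below 0.2 rad) or (y of strip_4 in the frame of layer_3 above 0.02 m and distance between strip_4 and layer_3 below 0.036 m and angle between the x axis of strip_4 and the x axis of board, either way round below 0.2 rad) or (y of strip_5 in the frame of layer_3 above 0.02 m and distance between strip_5 and layer_3 below 0.036 m and angle between the x axis of strip_5 and the x axis of board, either way round below 0.2 rad) or (y of strip_6 in the frame of layer_3 above 0.02 m and distance between strip_6 and layer_3 below 0.036 m and angle between the x axis of strip_6 and the x axis of board, either way round below 0.2 rad) or (y of strip_7 in the frame of layer_3 above 0.02 m and distance between strip_7 and layer_3 below 0.036 m and angle between the x axis of strip_7 and the x axis of board, either way round below 0.2 rad) or (y of strip_8 in the frame of layer_3 above 0.02 m and distance between strip_8 and layer_3 below 0.036 m and angle between the x axis of strip_8 and the x axis of board, either way round below 0.2 rad)) and ((horizontal distance between packer_6 and prop_spot below 0.016 m and z of packer_6 in the frame of prop_spot between 0.027 and 0.05 m and angle between packer_6's own z axis and vertical below 0.06 rad and contact force between tub and packer_6 above 0.02 N) or (horizontal distance between packer_12 and prop_spot below 0.016 m and z of packer_12 in the frame of prop_spot between 0.027 and 0.05 m and angle between packer_12's own z axis and vertical below 0.06 rad and contact force between tub and packer_12 above 0.02 N) or (horizontal distance between packer_18 and prop_spot below 0.016 m and z of packer_18 in the frame of prop_spot between 0.027 and 0.05 m and angle between packer_18's own z axis and vertical below 0.06 rad and contact force between tub and packer_18 above 0.02 N)) and (contact force between tub and block_36 above 0.02 N or contact force between tub and block_42 above 0.02 N or contact force between tub and block_57 above 0.02 N or contact force between tub and block_63 above 0.02 N) and angle between tub's own z axis and vertical below 0.02 rad and y of tub in the frame of board between -0.015 and 0.015 m and x of tub in the frame of board between -0.035 and -0.005 m and angle between the x axis of tub and the x axis of board, either way round below 0.15 rad and x of any of block_36, block_42, block_57, block_63 in the frame of tub above 0.05 m and linear speed of tub below 0.01 m/s); the robot touches nothing.
It fails at once if the green paint jar is pushed more than 30 mm or knocked over (distance of jar_green from where it was at the start of the episode above 0.03 m or angle between jar_green's own z axis and vertical above 0.5 rad).
It fails at once if the grey paint jar is pushed more than 30 mm or knocked over (distance of jar_grey from where it was at the start of the episode above 0.03 m or angle between jar_grey's own z axis and vertical above 0.5 rad).
Of block_36, block_42, block_57, block_63 only 1 to 1 are there at a start; the rules pass over those that are not, and their reading is None.
Of strip_1, strip_2, strip_3, strip_4, strip_5, strip_6, strip_7, strip_8 only 6 to 8 are there at a start; the rules pass over those that are not, and their reading is None.
At some moment in a run one of tub may be knocked a few centimetres aside while the robot is not near it.
Once in a run the grip may slacken for a moment while it holds something.
It also fails if it takes over 208 s, if anything falls off the work surface, if the arm or the gripper's body presses on something with over 40 N, if the wrist force passes 120 N, or if a joint passes its speed limit or range.

### The arm

A 6-joint arm with a two-finger parallel gripper is mounted at the origin on the work surface. World frame = base frame: x ahead of the robot, y to its left, z up, the work surface at z = 0. Lengths are in mm, angles in rad, forces in N, time in s.
With the tool pointing down it reaches from about 300 to 850 mm from the base axis. Payload 4.2 kg.
Tool frame: the origin (TCP) lies midway between the tips of the shut fingers; the grasp point (between the pads) lies 19 mm behind it (robot.tcp_to_grasp is the distance from the TCP to the grasp point, in mm); z points along the fingers, y is the line along which they close (so a half turn about z gives the same grasp; the last joint's range is limited). The gripper opens to 91 mm and grips with 3 to 60 N. Pads are 32 mm wide; open, the fingers measure 118 mm over their backs; the gripper's body (76 mm by 178 mm) begins 60 mm behind the grasp point.
Start: joints at [-1.305, 0.32, 1.565, -0, 1.257, -0.02], TCP at [162.111, -551.695, 175.776] pointing down, gripper open.
Joint ranges: [-3.11, 3.11], [-0.84, 2.01], [0.21, 2.61], [-1.34, 4.49], [0.05, 2.63], [-2.56, 2.56]. Speed limits (rad/s): [2.57, 2.57, 3.14, 3.14, 3.14, 3.14].

### API

Orientations are given as a 3x3 rotation matrix whose columns are the frame's x, y, z axes.
In Python, from workcell import robot gives the robot as it stands. Calls block until the motion is done:
- robot.move_ptp(position, orientation): joint-space move of the TCP to a pose.
- robot.line_to(position, rotation=None, speed=150, contact_N=None): straight line of the TCP; rotation=None keeps the orientation; speed is the mean speed in mm/s. With contact_N (N) it stops when the force on the tool has changed by that much, and returns True; else False.
- robot.goto_joints(angles): joint-space move.
- robot.grip(opening, force=None): finger opening in mm; force is the grip in N (None keeps the last); returns when the fingers have stopped.
- robot.pause(seconds).
- robot.inverse_kinematics(position, orientation): joint angles nearest the present ones, or None.
- robot.camera(name): name is "side" or "top"; returns a dict with "image" (384x512x3 uint8, blue, green, red), "vfov" (degrees; the focal length in pixels is half the picture's height over the tangent of half this angle, whatever the lens; pixels are square), "cx", "cy" (the principal point, pixels), "rvec" (rotation vector, rad) and "tvec" (3), from world to camera coordinates, as OpenCV has them. Camera axes: x right, y down, z forward; pixel columns grow to the right and rows downward; lengths in mm; the calibration is good to about 2 mm. A picture is of the moment at which its call begins. There is no depth.
A pose or a line that the arm cannot do raises robot.IKError and nothing moves.
- robot.finish_job(): hands the job in; it is judged then, once.
Readings, each from a call of its own:
- robot.read_time(): time.
- robot.read_joint_positions(): joint angles.
- robot.read_joint_vel(): joint speeds.
- robot.read_tau(): joint torques, N m.
- robot.read_tool_pos(): TCP position.
- robot.read_tool_rot(): TCP orientation.
- robot.read_force(): force on the tool from outside, world axes, zero at the start.
- robot.read_torque(): the same for the moment, N m.
- robot.read_gripper_width(): finger opening in mm.
- robot.read_grip_force(): force on a finger pad.
Only numpy, scipy, OpenCV 4.12 (cv2) and the standard library are available. Lean on these libraries where they do the work, as an engineer would, in place of code of your own. Each camera call takes 0.05 s, during which the arm holds its last target. There are 200 camera calls.

## Working session

There is one attempt and no reset: what is moved stays moved. The work goes in short steps, each a Python script; the robot and the scene stay as the last script left them, time stands still between calls to the robot, and variables do not carry over. Pictures are saved under pics/ and viewed, at most 17 in all, crops included, and the job is handed in when it is done.

```bash
mkdir -p pics; ls; python3 - <<'E'
from workcell import robot
import cv2
for n in("top","side"):
    c=robot.camera(n); cv2.imwrite(f"pics/{n}0.png",c["image"])
    print(n,c["vfov"],c["cx"],c["cy"],c["rvec"],c["tvec"],[k for k in c])
E
```

```text
pics
top 57.46064496290928 260.7501917775618 193.5752954748419 [ 2.09424501 -2.13426646  0.17483238] [ 25.19312386 560.0234079  844.94173399] ['image', 'vfov', 'cx', 'cy', 'rvec', 'tvec']
side 53.722797092425964 250.15991854690094 191.51624669312628 [ 0.74659254 -2.6477588   1.00627842] [439.28905133 262.00581127 854.06601099] ['image', 'vfov', 'cx', 'cy', 'rvec', 'tvec']
```

View pics/top0.png

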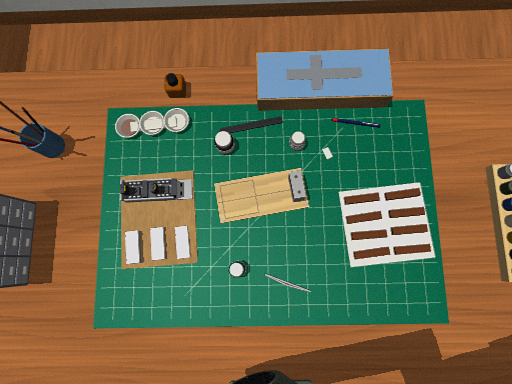

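View pics/side0.png

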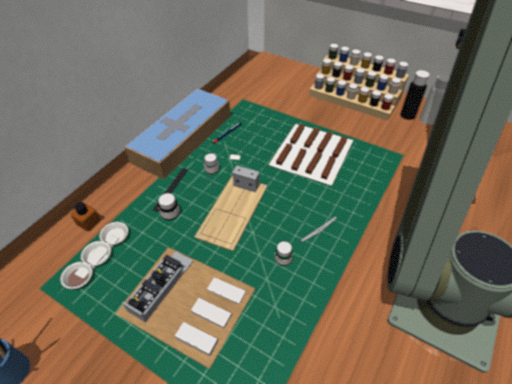

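The top view shows the board at (262,193) with the nose block at its right end (297,186). There are 8 strips on white card at (390,222), three white plates at (132-182,245), the tub at (157,190) with its nose to the right, and jars at (223,142), (298,140) and (237,268). Next I'll measure these.

```bash
cat > h.py <<'E'
from workcell import robot
import cv2, numpy as np
class Cam:
    def __init__(s,n):
        c=robot.camera(n); s.im=c["image"]; f=192/np.tan(np.radians(c["vfov"])/2)
        s.K=np.array([[f,0,c["cx"]],[0,f,c["cy"]],[0,0,1.]]); s.rv=np.array(c["rvec"],float); s.tv=np.array(c["tvec"],float)
        s.R=cv2.Rodrigues(s.rv)[0]; s.C=-s.R.T@s.tv
        s.hsv=cv2.cvtColor(s.im,cv2.COLOR_BGR2HSV)
    def ray(s,uv):
        d=s.R.T@np.linalg.inv(s.K)@np.array([uv[0],uv[1],1.]); return d/np.linalg.norm(d)
    def at(s,uv,z):
        d=s.ray(uv); return s.C+d*(z-s.C[2])/d[2]
    def px(s,p): return cv2.projectPoints(np.array(p,float).reshape(-1,3),s.rv,s.tv,s.K,None)[0].reshape(-1,2)
def tri(a,ua,b,ub):
    A=[];B=[]
    for c,u in((a,ua),(b,ub)):
        d=c.ray(u);P=np.eye(3)-np.outer(d,d);A.append(P);B.append(P@c.C)
    return np.linalg.lstsq(np.vstack(A),np.hstack(B),rcond=None)[0]
def blobs(m,lo,hi,roi=None):
    m=m.astype(np.uint8)
    if roi: k=np.zeros_like(m); k[roi[1]:roi[3],roi[0]:roi[2]]=1; m=m*k
    cs,_=cv2.findContours(m,cv2.RETR_EXTERNAL,cv2.CHAIN_APPROX_NONE)
    return [c for c in cs if lo<cv2.contourArea(c)<hi]
def rect(cam,c,z):
    "contour -> metric min-area rectangle on plane z: centre, long, short, angle of long side"
    w=np.array([cam.at(p,z)[:2] for p in c[:,0]],np.float32)
    (x,y),(a,b),_=r=cv2.minAreaRect(w); q=cv2.boxPoints(r)
    e=[q[1]-q[0],q[2]-q[1]]; l=max(e,key=np.linalg.norm)
    return np.array([x,y]),max(a,b),min(a,b),np.arctan2(l[1],l[0])%np.pi
E
cat > m.py <<'E'
from h import *
np.set_printoptions(precision=1,suppress=True)
t=Cam("top"); s=Cam("side"); print(t.C,s.C)
H,S,V=cv2.split(t.hsv)
for uv in[(270,180),(230,205),(130,205),(365,196),(160,245),(297,186),(357,220),(120,240)]: print(uv,t.hsv[uv[1],uv[0]])
Hs,Ss,Vs=cv2.split(s.hsv)
for uv in[(240,205),(215,225),(160,330),(300,145),(212,312),(245,180),(240,172)]: print("s",uv,s.hsv[uv[1],uv[0]])
print("plates top");
for c in blobs((S<60)&(V>170),150,900,(115,215,200,275)): print(cv2.minAreaRect(c),*rect(t,c,17))
print("plates side")
for c in blobs((Ss<60)&(Vs>170),150,1500,(170,270,260,360)): print(cv2.minAreaRect(c))
print("strips")
for c in blobs((V<130)&(H<20)&(S>60),100,900,(335,180,440,270)): print(*rect(t,c,20))
E
python3 m.py
python3 - <<'E'
import cv2
a=cv2.imread('pics/top0.png')[165:225,205:315]; b=cv2.imread('pics/side0.png')[155:255,190:280]
cv2.imwrite('pics/c1.png',cv2.resize(a,None,fx=7,fy=7,interpolation=2)); cv2.imwrite('pics/c2.png',cv2.resize(b,None,fx=6,fy=6,interpolation=2))
E
```

```text
[394.3  -2.7 934.2] [162.8 543.3 818.1]
(270, 180) [ 19 114 195]
(230, 205) [ 18 111 210]
(130, 205) [ 16 129 180]
(365, 196) [ 10 170 102]
(160, 245) [160   3 224]
(297, 186) [ 45   3 172]
(357, 220) [ 11 180  99]
(120, 240) [ 81 201 123]
s (240, 205) [ 18 100 203]
s (215, 225) [ 18 101 207]
s (160, 330) [ 16 118 179]
s (300, 145) [ 17   8 234]
s (212, 312) [ 12   6 228]
s (245, 180) [60  3 96]
s (240, 172) [130   9 174]
plates top
((131.5027618408203, 246.55245971679688), (32.58647537231445, 12.719237327575684), 86.98721313476562) [433.4 355.4] 83.4539566040039 33.377647399902344 0.10159867
((156.7057342529297, 243.1147003173828), (32.05995178222656, 12.584280967712402), 87.1375961303711) [441.1 289.4] 83.47905731201172 32.96377944946289 0.092193946
((181.5819854736328, 241.9016571044922), (31.959117889404297, 12.584467887878418), 84.80557250976562) [443.5 224.2] 82.97786712646484 32.746795654296875 0.11316525
plates side
((195.30001831054688, 336.9000549316406), (38.9075813293457, 17.441329956054688), 26.56505012512207)
((210.40003967285156, 311.20001220703125), (37.565940856933594, 16.099689483642578), 26.56505012512207)
((225.87069702148438, 289.8017272949219), (36.10927200317383, 14.706320762634277), 23.198591232299805)
strips
[ 406.9 -264.9] 90.44721221923828 19.815074920654297 1.6933063
[ 415.1 -368.3] 91.55168151855469 19.303050994873047 1.6431805
[ 453.3 -261.6] 90.22962188720703 19.046417236328125 1.6289396
[ 464.7 -365.8] 91.16542053222656 20.61526107788086 1.6516966
[ 498.7 -252.4] 89.30878448486328 19.753482818603516 1.7044818
[ 509.4 -363.1] 91.20081329345703 20.26502227783203 1.6468672
[ 548.3 -249.8] 90.7430419921875 20.412887573242188 1.6762426
[ 557.9 -357.4] 90.86331176757812 20.607772827148438 1.6939363
```

View pics/c1.png

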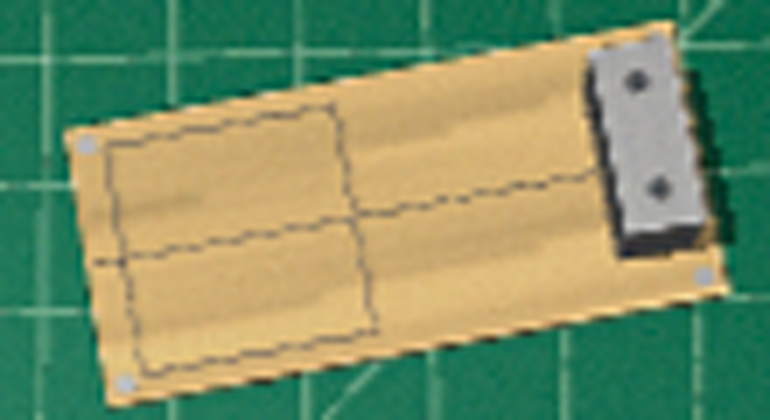

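View pics/c2.png

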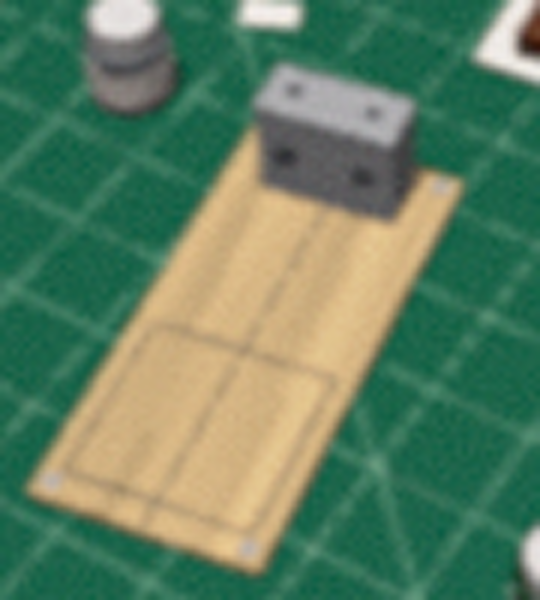

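```bash
cat > m2.py <<'E'
from h import *
np.set_printoptions(precision=1,suppress=True)
t=Cam("top"); s=Cam("side")
o=np.array([205,165.])
tc=lambda u,v:(u/7+205-.43,v/7+165-.43); sc=lambda u,v:(u/6+190-.42,v/6+155-.42)
c=[t.at(tc(*p),9) for p in[(66,130),(672,22),(730,292),(110,405)]]
c=np.array(c); print(c); print([np.linalg.norm(c[i]-c[(i+1)%4]) for i in range(4)])
ctr=c.mean(0); d=(c[0]+c[3]-c[1]-c[2]); yaw=np.arctan2(d[1],d[0]); print("board",ctr,yaw)
ex=np.array([np.cos(yaw),np.sin(yaw),0])
sq=np.mean([t.at(tc(*p),9) for p in[(107,145),(334,106),(377,330),(147,374)]],0)
print("square",sq,"predicted",ctr+60*ex)
# side corners of board check
for p in[(28,490),(262,573),(465,180)]: print("side corner",s.at(sc(*p),9))
for a,b in(((637,80),(294,90)),((658,188),(374,114))): print("hole",tri(t,tc(*a),s,sc(*b)))
# tub+jars
H,S,V=cv2.split(t.hsv)
Hs,Ss,Vs=cv2.split(s.hsv)
for thr in(175,200,215):
  T=sorted([cv2.minAreaRect(k)[0] for k in blobs((S<60)&(V>thr),150,900,(115,215,200,275))])
  Q=sorted([cv2.minAreaRect(k)[0] for k in blobs((Ss<60)&(Vs>thr),150,1500,(170,270,260,360))])
  print(thr,[tri(t,a,s,b) for a,b in zip(T,Q)])
tb=t.im[165:275,110:205]; cv2.imwrite('pics/c3.png',cv2.resize(tb,None,fx=6,fy=5.45,interpolation=2))
for uv in[(223,136),(298,138),(237,268)]: print("jar~",t.at(uv,55))
E
sed -i 's/fy=5.45/fy=5.4545454/' m2.py; python3 m2.py
python3 - <<'E'
import cv2
b=cv2.imread('pics/side0.png')[245:365,115:260]
cv2.imwrite('pics/c4.png',cv2.resize(b,None,fx=5,fy=5,interpolation=2))
E
```

```text
[[ 600.   141.8    9. ]
 [ 637.8  -94.     9. ]
 [ 531.5 -112.     9. ]
 [ 492.9  124.2    9. ]]
[np.float64(238.80051712290853), np.float64(107.88745611144452), np.float64(239.32627869848676), np.float64(108.54546845186167)]
board [565.6  15.    9. ] 1.7311284758932544
square [556.3  74.    9. ] predicted [556.   74.2   9. ]
side corner [600.4 141.7   9. ]
side corner [490.  124.5   9. ]
side corner [ 530.3 -114.4    9. ]
hole [600.8 -74.8  68.3]
hole [560.8 -81.   67.8]
175 [array([433. , 352.6,  24.3]), array([441.1, 288.6,  19.8]), array([443.8, 225.5,  11.7])]
200 [array([433.1, 352.6,  24.8]), array([441.2, 288.9,  19.3]), array([443.8, 225.2,  13. ])]
215 [array([432.6, 352.8,  24.1]), array([441.1, 289.1,  18.2]), array([443.8, 225.4,  12.4])]
jar~ [716.8 111.7  55. ]
jar~ [706.4 -85.8  55. ]
jar~ [374.9  76.1  55. ]
```

View pics/c3.png

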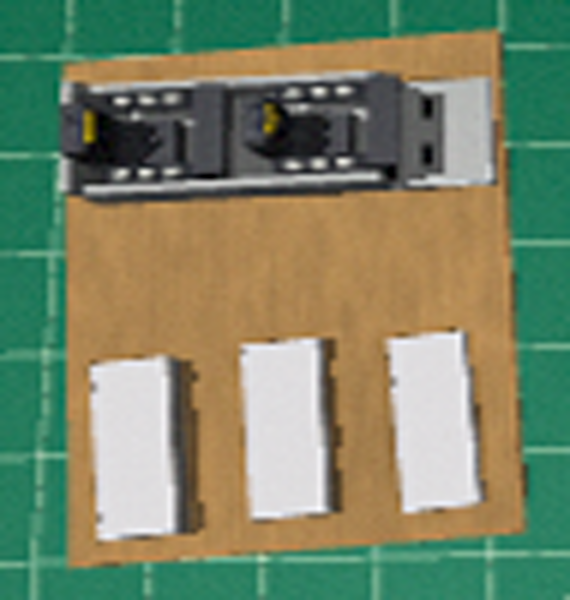

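View pics/c4.png

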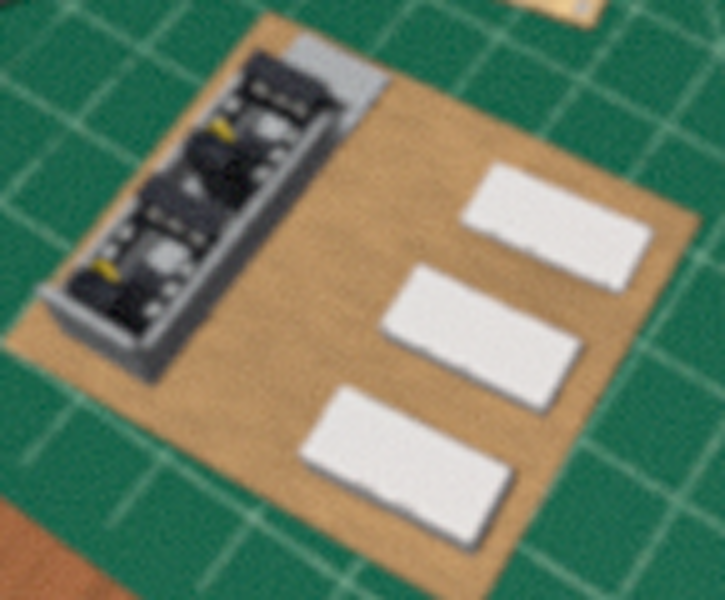

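Triangulation puts the plate tops at about 24, 19 and 12 mm, so left to right they are 18, 12 and 6 mm. The block top comes out at about 67 mm, meaning the 57 block at 66. I'll probe it to confirm, then start stacking.

```bash
cat >> h.py <<'E'
B=np.array([565.6,15.0]); YAW=1.731; EX=np.array([np.cos(YAW),np.sin(YAW)]); EY=np.array([-EX[1],EX[0]])
SQ=np.array([556.1,74.1])
def rot(a):
    y=np.array([np.cos(a),np.sin(a),0]); z=np.array([0,0,-1.]); return np.column_stack([np.cross(y,z),y,z])
def best(p,a):
    c=[(abs(q[5]),k) for k in(a,a+np.pi) if (q:=robot.inverse_kinematics(p,rot(k))) is not None]
    return rot(min(c)[1])
def hop(xy,z,a):
    "move above xy at height z, closing direction a"
    p=[xy[0],xy[1],z]; R=best(p,a); robot.move_ptp(p,R); return R
def pick(xy,z,a,open_,force,zup=120):
    robot.grip(open_); hop(xy,max(zup,z+60),a); robot.line_to([xy[0],xy[1],z],speed=150)
    robot.grip(0,force); w=robot.read_gripper_width(); robot.line_to([xy[0],xy[1],zup],speed=200); return w
def place(xy,z,a,open_,zup=130):
    hop(xy,zup,a); w=robot.read_gripper_width()
    if robot.line_to([xy[0],xy[1],z+12],speed=200) : pass
    c=robot.line_to([xy[0],xy[1],z-1.5],speed=25,contact_N=3); zc=robot.read_tool_pos()[2]
    robot.grip(open_); robot.line_to([xy[0],xy[1],zup],speed=250); return w,c,zc
E
python3 - <<'E'
from h import *
t0=robot.read_time()
robot.grip(0,20); bl=B-95*EX; hop(bl,110,YAW); t1=robot.read_time()
robot.line_to([*bl,80],speed=100)
print(robot.line_to([*bl,58],speed=15,contact_N=3),robot.read_tool_pos()); robot.line_to([*bl,130],speed=250)
t2=robot.read_time()
xy=np.array([453.3,-261.6]); print("pick",pick(xy,8,1.667+np.pi/2,38,25),robot.read_time()-t2)
t3=robot.read_time(); print(place(SQ+28*EY,9+3,YAW+np.pi/2,32),robot.read_time()-t3, t0,t1)
c=robot.camera("top")["image"]; cv2.imwrite("pics/t1.png",c[150:290,200:440].repeat(3,0).repeat(3,1))
E
```

```text
False [580.82699261 -78.78740953  58.09597668]
pick 0.3313145384675915 4.6916
(0.2627392181797145, False, np.float64(10.4350408207304)) 3.9334000000000007 0.3 3.9333
```

View pics/t1.png

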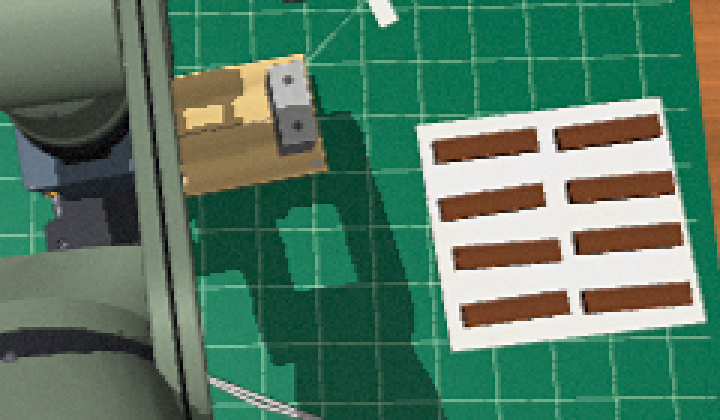

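The strip wasn't grasped and the probe met nothing at z=58, so I'll check where the fingertips really are in the camera views.

```bash
python3 - <<'E'
from h import *
xy=np.array([453.3,-261.6]); robot.grip(38); hop(xy,100,1.667+np.pi/2); robot.line_to([*xy,14],speed=150)
print(robot.read_tool_pos(),robot.read_tool_rot(),robot.read_force(),robot.tcp_to_grasp)
t=Cam("top"); s=Cam("side"); print(t.px([*xy,14]),s.px([*xy,14]))
def crop(c,n,w=80):
    u=np.clip(c.px([*xy,14])[0].astype(int),60,[430,310]); im=c.im.copy(); cv2.circle(im,tuple(c.px([*xy,14])[0].astype(int)),1,(255,0,255),-1)
    return cv2.resize(im[u[1]-60:u[1]+60,u[0]-60:u[0]+60],(400,400),interpolation=2)
cv2.imwrite("pics/f1.png",np.hstack([crop(t,0),crop(s,0)]))
E
```

```text
[ 454.18438132 -261.57517665   14.59083388] [[-9.68319055e-02  9.95300064e-01  1.16851407e-03]
 [ 9.95300466e-01  9.68326980e-02 -6.41778718e-04]
 [-7.51912769e-04  1.10087794e-03 -9.99999111e-01]] [-0.20963759 -0.30224721  0.84705027] 18.8
[[368.03348048 234.60836831]] [[313.26386832 162.63859625]]
```

View pics/f1.png

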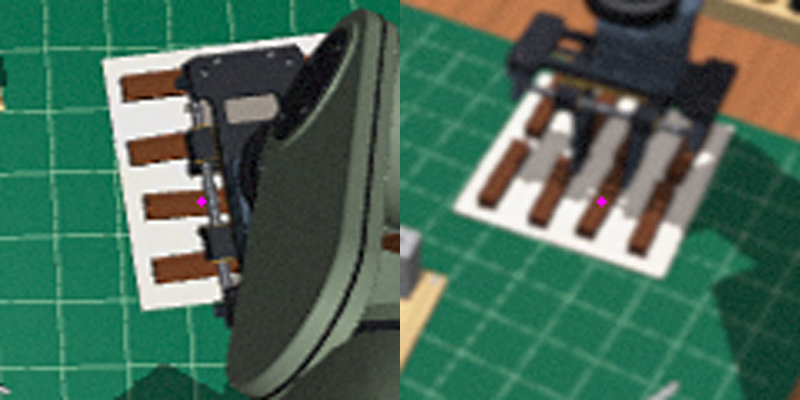

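```bash
python3 - <<'E'
from h import *
xy=np.array([453.3,-261.6]); 
print(robot.line_to([*xy,-35],speed=12,contact_N=3),robot.read_tool_pos(),robot.read_force())
E
```

```text
True [ 453.31088976 -261.6107668   -32.91960213] [-0.2021887   0.74529919  4.76316005]
```

Contact with the card (z=5) came at a TCP reading of -32.9, so the real tips sit about 38 mm above the reported TCP, which is twice 18.8. I'll raise 1.5 mm and grip here.

```bash
python3 - <<'E'
from h import *
xy=np.array([453.3,-261.6]); robot.line_to([*xy,-31],speed=20)
robot.grip(0,25); print(robot.read_gripper_width(),robot.read_grip_force()); robot.line_to([*xy,60],speed=150); print(robot.read_gripper_width(),robot.read_time())
t=Cam("top"); s=Cam("side")
def crop(c):
    u=np.clip(c.px([*xy,60])[0].astype(int),60,[430,310])
    return cv2.resize(c.im[u[1]-60:u[1]+60,u[0]-60:u[0]+60],(400,400),interpolation=2)
cv2.imwrite("pics/f2.png",np.hstack([crop(t),crop(s)]))
E
```

```text
19.65731525608973 24.999332427978516
19.755504615420424 22.4583
```

View pics/f2.png

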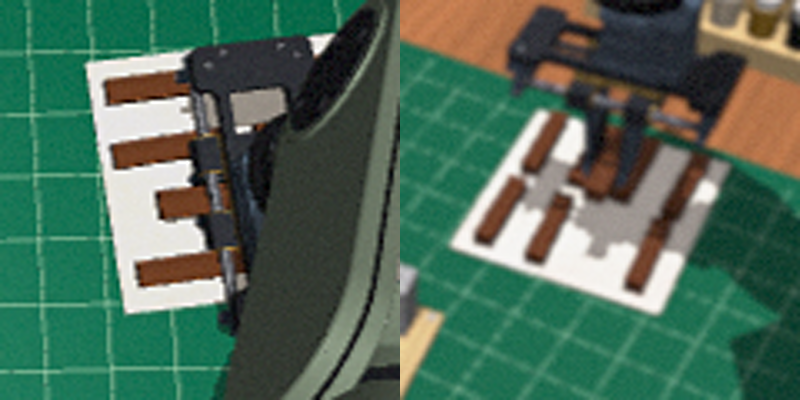

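```bash
cat >> h.py <<'E'
TZ=37.7   # fingertips sit this far above the reported TCP
def pick(xy,zs,a,open_,force,zup=110):
    "zs = height of the surface the part lies on"
    robot.grip(open_); hop(xy,zup-TZ,a); robot.line_to([*xy,zs+2-TZ],speed=150)
    robot.grip(0,force); w=robot.read_gripper_width(); robot.line_to([*xy,zup-TZ],speed=250); return w,robot.read_gripper_width()
def place(xy,zs,a,open_,zup=110):
    hop(xy,zup-TZ,a); w=robot.read_gripper_width()
    robot.line_to([*xy,zs+10-TZ],speed=200)
    c=robot.line_to([*xy,zs-1-TZ],speed=20,contact_N=3); zc=robot.read_tool_pos()[2]+TZ
    robot.grip(open_); robot.line_to([*xy,zup-TZ],speed=250); return w,c,zc
E
python3 - <<'E'
from h import *
print(place(SQ+28*EY,9,YAW+np.pi/2,32))
print(pick(np.array([498.7,-252.4]),5,1.68+np.pi/2,38,25))
t=Cam("top"); H,S,V=cv2.split(t.hsv)
for c in blobs((V<130)&(H<20)&(S>100),200,900): print(*rect(t,c,24))
print(SQ+28*EY,robot.read_time()); cv2.imwrite("pics/t2.png",t.im)
E
```

```text
(19.66911986041718, True, np.float64(10.441312992540148))
(19.8096615319615, 19.961057523357987)
[528.02185059  66.3670578 ] 91.26823425292969 21.917137145996094 1.7502619
[713.10858154 530.86456299] 95.43534088134766 93.9818344116211 1.2258279
[865.57354736 236.84315491] 70.88780212402344 63.847835540771484 2.3292925
[528.45854521  69.6334603 ] 29.2917
```

View pics/t2.png

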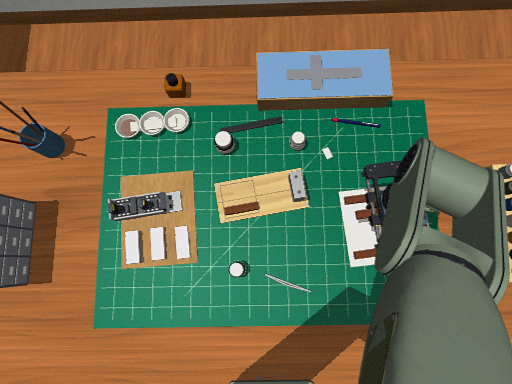

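The first strip sits right, within 3 mm. The tub has already been knocked to about (145,204). Continuing with layers 1 and 2.

```bash
python3 - <<'E'
from h import *
np.set_printoptions(precision=1,suppress=True)
n=np.pi/2
print(place(SQ-28*EY,9,YAW+n,32))
for src,dst in (((406.9,-264.9),SQ+28*EX),((548.3,-249.8),SQ-28*EX)):
    print(pick(np.array(src),5,1.67+n,38,25)); print(place(dst,24,YAW,32),robot.read_time())
print(pick(np.array([464.7,-365.8]),5,1.66+n,38,25))
t=Cam("top"); H,S,V=cv2.split(t.hsv); cv2.imwrite("pics/t3.png",cv2.resize(t.im[150:240,190:320],None,fx=6,fy=6,interpolation=2))
print(robot.read_time())
E
```

```text
(19.78526689513129, True, np.float64(11.239156968338602))
(19.918454606719898, 19.525445623438824)
(20.0680928378236, True, np.float64(26.32692244351921)) 39.5417
(19.74846876686055, 19.558454092271184)
(19.990345355732195, True, np.float64(26.30488697686023)) 46.65
(19.833629555728898, 20.02449203971332)
50.775
```

View pics/t3.png

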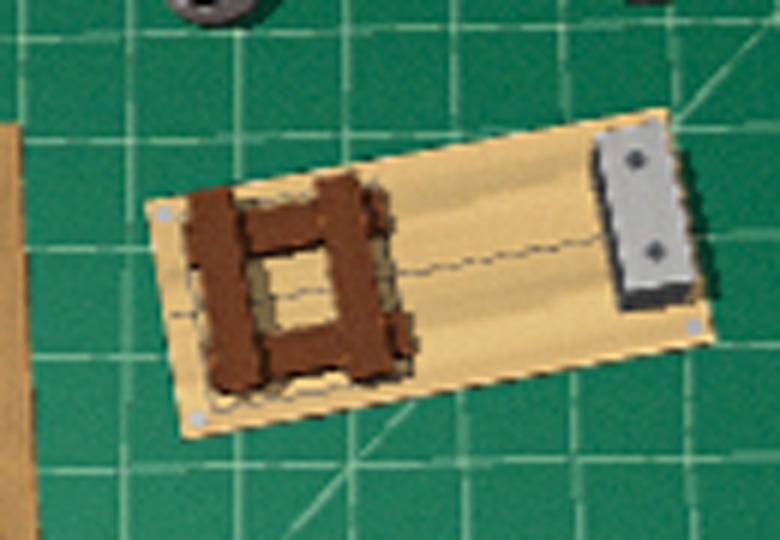

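```bash
python3 - <<'E'
from h import *
np.set_printoptions(precision=1,suppress=True)
n=np.pi/2
print(place(SQ+28*EY,39,YAW+n,32)); 
print(pick(np.array([509.4,-363.1]),5,1.66+n,38,25)); print(place(SQ-28*EY,39,YAW+n,32))
robot.grip(0,20); bl=B-95*EX; hop(bl,100-TZ,YAW); robot.line_to([*bl,80-TZ])
print("probe",robot.line_to([*bl,55-TZ],speed=12,contact_N=2),robot.read_tool_pos()[2]+TZ); robot.line_to([*bl,110-TZ],speed=250)
robot.grip(60); hop(np.array([441.1,289.2]),110-TZ,.10+n)
print(robot.read_time())
t=Cam("top"); cv2.imwrite("pics/t4.png",cv2.resize(t.im[120:280,100:320],None,fx=3.6,fy=3.6,interpolation=2))
E
```

```text
(20.021498035673073, True, np.float64(41.358325205717016))
(19.591147890142334, 19.888544160717288)
(20.07227850622687, True, np.float64(41.34613717282474))
probe True 65.80327322750495
67.9333
```

View pics/t4.png

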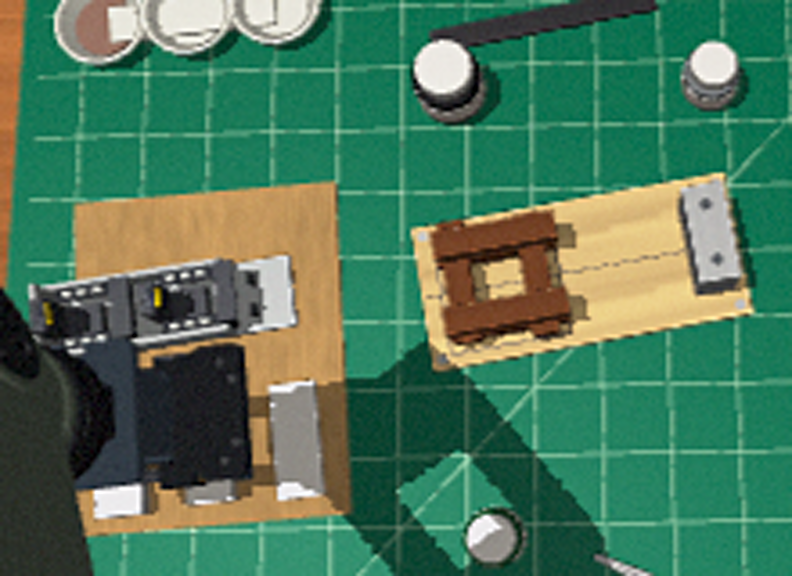

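The probe gives a block top of 65.8 mm, so it is the 57 block, needing three layers plus the 12 mm plate (the middle one). The three layers look square and the tub lies at about (165,300) in the crop. Next I'll pick and place the plate.

```bash
python3 - <<'E'
from h import *
np.set_printoptions(precision=1,suppress=True)
n=np.pi/2
print(pick(np.array([440.8,288.7]),5,.105+n,52,25)); print(place(SQ,54,YAW,48,zup=140))
hop(np.array([350,-300]),150,YAW)
t=Cam("top");s=Cam("side"); print(robot.read_time())
H,S,V=cv2.split(t.hsv)
for k in blobs((S<60)&(V>190),150,900,(210,160,290,230)): print("plate",rect(t,k,66))
a=cv2.resize(t.im[165:225,100:210],None,fx=7,fy=7,interpolation=2); cv2.imwrite("pics/t5.png",a)
cv2.imwrite("pics/s5.png",cv2.resize(s.im[150:350,90:290],None,fx=3,fy=3,interpolation=2))
E
```

```text
(33.76100021865655, 33.78419726183526)
(33.74346045724346, True, np.float64(56.40068547419816))
76.2333
plate (array([556.7,  75.5]), 82.21857452392578, 32.19389343261719, np.float32(0.16417223))
```

View pics/t5.png

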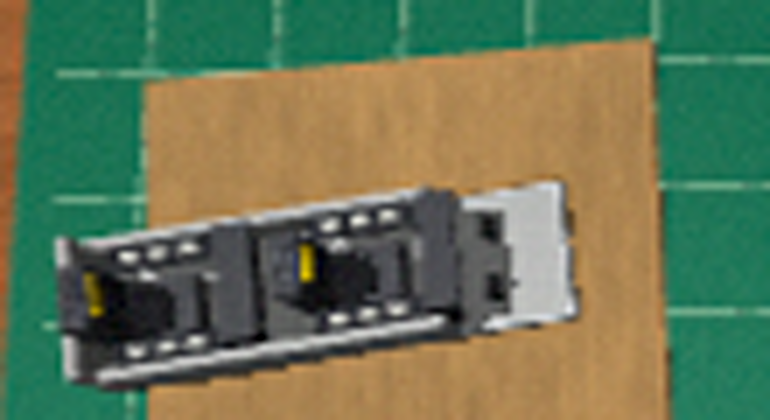

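View pics/s5.png

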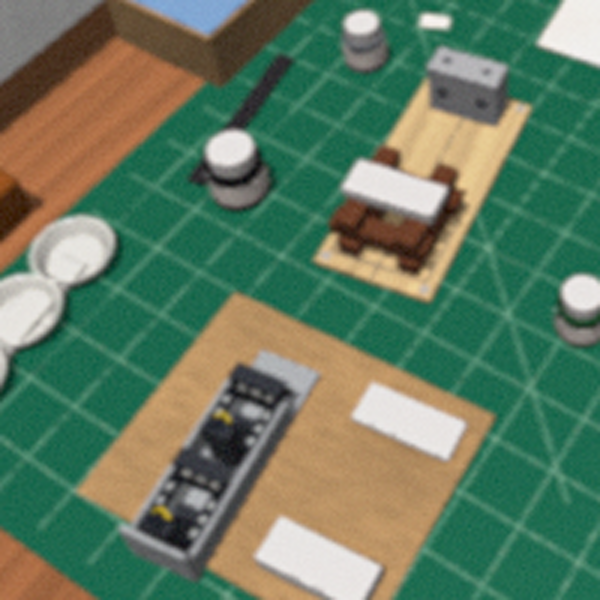

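```bash
python3 - <<'E'
from h import *
np.set_printoptions(precision=2,suppress=True)
t=Cam("top");s=Cam("side")
tc=lambda u,v:(u/7+100-.43,v/7+165-.43); sc=lambda u,v:(u/3+90-.33,v/3+150-.33)
for zn in(9,13):
  n1,n2=t.at(tc(560,182),zn),t.at(tc(576,320),zn); a,b=t.at(tc(57,239),35),t.at(tc(70,383),35)
  print(n1,n2,a,b,"w",np.linalg.norm(n1-n2),np.linalg.norm(a-b)); N=(n1+n2)[:2]/2;T=(a+b)[:2]/2
  print("len",np.linalg.norm(N-T),"ctr",(N+T)/2,"yaw",np.arctan2(*(N-T)[::-1]))
# side view: nose corners and tail top corners
for p,z in(((258,350),9),((320,376),9),((123,535),35),((193,572-10),35)): print("side",s.at(sc(*p),z))
print("want yaw",YAW-np.pi)
E
```

```text
[581.5  235.09   9.  ] [527.51 227.52   9.  ] [558.43 418.01  35.  ] [503.91 409.61  35.  ] w 54.514122156265614 55.16320467841072
len 183.98738046347458 ctr [542.84 322.56] yaw -1.443594235843605
[580.69 234.06  13.  ] [526.94 226.53  13.  ] [558.43 418.01  35.  ] [503.91 409.61  35.  ] w 54.27843360583717 55.16320467841072
len 184.90466209753555 ctr [542.49 322.05] yaw -1.4480039513238314
side [584.61 236.69   9.  ]
side [526.8  229.36   9.  ]
side [557.39 412.    35.  ]
side [502.44 400.6   35.  ]
want yaw -1.410592653589793
```

```bash
python3 - <<'E'
from h import *
np.set_printoptions(precision=2,suppress=True)
n=np.pi/2; y=-1.446; d=np.array([np.cos(y),np.sin(y)]); c=np.array([542.8,321.])
print(pick(c-8*d,5,y+n,78,35,zup=150))
print(place(B-20*EX+8*EX,66,YAW-n,78,zup=160))
hop(np.array([350,-300]),150,YAW); print(robot.read_time())
t=Cam("top");s=Cam("side")
cv2.imwrite("pics/e1.png",np.hstack([cv2.resize(t.im[155:235,205:315],(396,288),interpolation=2),cv2.resize(s.im[150:250,190:290],(288,288),interpolation=2)]))
E
```

```text
(53.632848049182286, 54.27316831563175)
(54.01219454255191, True, np.float64(68.35166276562178))
86.3667
```

View pics/e1.png

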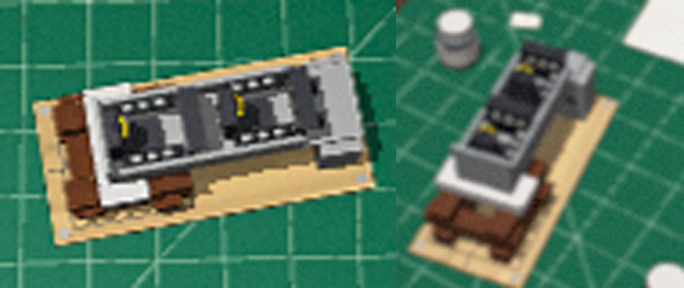

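```bash
python3 - <<'E'
from h import *
np.set_printoptions(precision=1,suppress=True)
t=Cam("top")
cv2.imwrite("pics/e2.png",cv2.resize(t.im[160:230,210:315],None,fx=7.5,fy=7.5,interpolation=2))
tc=lambda u,v:(u/3.6+205-.36,v/3.6+155-.36)
for n,p,z in(("nose",(343,55),70),("nose",(362,139),70),("tail",(85,95),96),("tail",(112,182),96)):
    w=t.at(tc(*p),z)[:2]-B; print(n,w@EX,w@EY)
E
```

```text
nose -107.90064634624152 -33.67726580080971
nose -109.04184424789328 27.77506294817531
tail 73.94365624007949 -31.85301283489769
tail 65.57225581977059 30.720100312570533
```

View pics/e2.png

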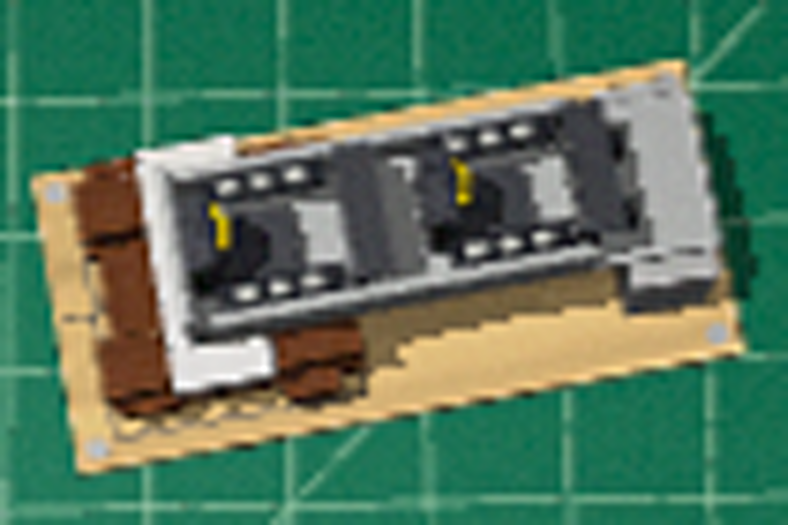

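The tub spans the plate and block, centred at about x = -19, y = -1 mm on the board and parallel to it. The jars haven't moved, so I'm handing in.

```bash
python3 -c "
from workcell import robot
robot.pause(0.5); print(robot.finish_job(),robot.read_time())"
```

```text
the job is handed in; nothing more can be done
the job is handed in; nothing more can be done
```

I built the prop with three layers of strips and the 12 mm plate to match the 57 mm nose block. The tub rests on the plate and block within about 1–2 mm of its mark; the level was not measured directly. The jars did not move, and I handed the job in at about 87 s, but the hand-in gave no verdict.

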